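# Shim the rocking counting scale

## Task

The counting scale on the bench rocks because its far right foot (seen from the robot) hangs clear of the bench. With the fingertips, push the wooden wedge along the bench, thin end first, under that foot until it is tight and the foot stands on it, with the scale still level; then press down on the corner of the pan above that foot to check that it no longer rocks, and let go, leaving the wedge in place. Do not pick the wedge up, do not shove the scale out of its place, and leave the other things on the bench alone.

Things in the scene. Friction and masses are not known exactly. Their poses are not given: they have to be found in the camera images.
- scale: Counting scale, 4 kg. Origin: on the bench under the housing's middle; x away from its keyboard (console reaches x -190 mm), y to its left, z up. Grey housing 250 x 250; steel pan 230 (x) x 250 (y), middle at x 12, flat top 90 high. Corner lugs reach y +-168, 42 high, studs to 66. Feet at x +-115, y +-150; the one at +115, -150 hangs clear. Level, but 4 to 9 N on that corner rocks it down.
- foot_pad (a point): Centre of the flat underside of the hanging foot: a black rubber disc 28 mm across, 10 thick, under the far right lug, rusted fast 6 to 11 mm above the bench (differs from start to start). The lug's underside is 28 mm above the bench. A push of more than about 12 N on the wedge, once tight, begins to shove the whole scale along.
- pan_corner (a point): Point on the pan's top, 90 mm above the bench, near the pan corner by the hanging foot (scale x +105, y -105 mm; the pan's edges pass about 20 mm outside it): where to press to test for rocking.
- wedge: Loose beech wedge flat on the bench, 60 g, 120 mm long, 40 wide, 22 high at the thick end (flat upright face), 2 at the thin end, straight slope 1 in 6. Origin: middle of underside; x points to the thin end, z up. Starts right of the scale, thin end roughly towards the hanging foot, 25 to 75 mm short. Slides freely until it meets the foot; then 4 to 10 N of push makes it tight; it stays.
- thin_end (a point): The middle of the wedge's thin end, at its underside.
- soles: A pair of rope soles with red bands, stacked, 270 x 92 x 48 mm; origin at the middle of the underside, x along them. To be left alone.
- cone: Cone of white thread, 92 mm across, 160 mm high; origin at the middle of its underside. To be left alone.
- last: Dark wooden shoe last, 245 x 74 x 70 mm, lying along its x axis; origin at the middle of its underside. To be left alone.
There are look-alikes about, which are no part of the job. Of the things like the wedge, leave any that is black, blue or turquoise; of the rest the larger one is meant.

How it is judged (in metres and radians):
On the way, in this order (a step that is already met when the one before it is completed fails the run):
1. the wedge is tight under the hanging foot, which stands on it, and the scale is level (contact force between wedge and scale above 0.5 N and angle between scale's own z axis and vertical below 0.012 rad and y of foot_pad in the frame of wedge between -0.02 and 0.02 m and x of foot_pad in the frame of wedge between -0.02 and 0.06 m), for 0.2 s.
2. the fingers press on the pan corner above that foot (over 4 N, within 50 mm of the marked point) and the scale does not rock (tilt under 0.012 rad) (contact force between the fingers and scale above 4 N and horizontal distance between the grasp point and pan_corner below 0.05 m and contact force between wedge and scale above 0.5 N and angle between scale's own z axis and vertical below 0.012 rad), for 0.2 s.
At the end, for the whole second after the job is handed in: The wedge lies on the bench with the hanging foot standing on it (the foot's centre over the wedge, at least 0.5 N carried), the scale level within 0.012 rad, within 20 mm of where it stood, both at rest (all of step 1 and height (world z) of wedge below 0.005 m and linear speed of each of wedge, scale below 0.01 m/s and distance of scale from where it was at the start of the episode below 0.02 m); the robot touches nothing.
It fails at once if the wedge is lifted off the bench (12 mm) (height (world z) of wedge above 0.012 m).
It fails at once if the scale is lifted or tipped up (0.09 rad) (angle between scale's own z axis and vertical above 0.09 rad or height (world z) of scale above 0.015 m).
It fails at once if the scale is shoved more than 20 mm (distance of scale from where it was at the start of the episode above 0.02 m).
It fails at once if another thing on the bench is moved more than 20 mm (distance of any of soles, cone, last from where it was at the start of the episode above 0.02 m).
It also fails if it takes over 61 s, if anything falls off the work surface, if the arm or the gripper's body presses on something with over 40 N, if the wrist force passes 120 N, or if a joint passes its speed limit or range.

## Robot

A 6-joint arm with a two-finger parallel gripper is mounted at the origin on the work surface. World frame = base frame: x ahead of the robot, y to its left, z up, the work surface at z = 0. Lengths are in m, angles in degrees, forces in N, time in s.
With the tool pointing down it reaches from about 0.325 to 0.85 m from the base axis. Payload 15.5 kg.
Tool frame: the origin (TCP) lies at the very end of the fingers, on their centre line; the grasp point (between the pads) lies arm.grip_depth behind it (arm.grip_depth is the distance from the TCP to the grasp point, in m); z points along the fingers, y is the direction in which the jaws open and shut (so a half turn about z gives the same grasp; the last joint's range is limited). The gripper opens to 91 mm and grips with 3 to 60 N. Pads are 32 mm wide; open, the fingers measure 118 mm over their backs; the gripper's body (76 mm by 178 mm) begins 60 mm behind the grasp point.
Start: joints at [59.674, 28.281, 77.091, -0, 74.628, -5.472], TCP at [0.263, 0.567, 0.214] pointing down, gripper open.
Joint ranges: [-166.48, 166.48], [-47.26, 123.95], [12.59, 153.08], [-70.14, 250.14], [6.76, 159.57], [-176.63, 176.63]. Speed limits (degrees/s): [108.29, 108.29, 147.25, 172.46, 172.46, 172.46].

## Interface

Orientations are given as a 3x3 rotation matrix whose columns are the frame's x, y, z axes.
In Python, from rig import arm gives the robot as it stands. Calls block until the motion is done:
- arm.move_to(position, orientation): joint-space move of the TCP to a pose.
- arm.move_l(position, orientation=None, feed=0.15): straight line of the TCP; orientation=None keeps the orientation; feed is the mean speed in m/s.
- arm.move_joints(angles): joint-space move.
- arm.grip(opening): finger opening in m; the grip force is fixed at half the most; returns when the fingers have stopped.
- arm.sleep(seconds).
- arm.solve_ik(position, orientation): joint angles nearest the present ones, or None.
- arm.snapshot(name): name is "scene" or "top" or "wrist"; returns the picture (400x640x3 uint8, red, green, blue); there is no depth.
- arm.get_calibration(name): a dict with "intrinsics" (3x3 intrinsics, pixels), "cam_to_world" (4x4, takes a point from camera to world coordinates). Camera axes: x right, y down, z forward; pixel columns grow to the right and rows downward; lengths in m; the calibration is good to about 2 mm. A picture is of the moment at which its call begins: read the wrist's pose just before it. get_calibration takes no time and is no camera call; for the wrist camera it gives the pose at the moment of the call.
A pose or a line that the arm cannot do raises arm.Unreachable and nothing moves.
- arm.sign_off(): hands the job in, once; it reports no verdict.
Readings, each from a call of its own:
- arm.current_t(): time.
- arm.current_joint_positions(): joint angles.
- arm.current_dq(): joint speeds.
- arm.current_tau(): joint torques, N m.
- arm.current_ee_pos(): TCP position.
- arm.current_tool_rot(): TCP orientation.
- arm.current_force(): force on the tool from outside, world axes, zero at the start.
- arm.current_torque(): the same for the moment, N m.
- arm.current_width(): finger opening in m.
Only numpy, scipy, OpenCV 4.12 (cv2) and the standard library are available. Lean on these libraries where they do the work, as an engineer would, in place of code of your own. Each camera call takes 0.05 s, during which the arm holds its last target.

## Working session

There is one attempt and no reset: what is moved stays moved. The work goes in short steps, each a Python script; the robot and the scene stay as the last script left them, time stands still between calls to the robot, and variables do not carry over. Pictures are saved under pics/ and viewed, and the job is handed in when it is done.

```bash
ls; mkdir -p pics
python3 - <<'E'
from rig import arm
import cv2
for n in("scene","top","wrist"):
    c=arm.get_calibration(n); im=arm.snapshot(n)
    cv2.imwrite(f"pics/{n}0.png",im[:,:,::-1]); print(n,c["intrinsics"].tolist(),c["cam_to_world"].round(4).tolist())
print(arm.grip_depth,arm.current_t(),arm.current_force())
E
```

```text
pics
scene [[466.8135601720579, 0.0, 325.29556950813287], [0.0, 466.8135601720579, 202.13058180607086], [0.0, 0.0, 1.0]] [[-0.3946, 0.672, -0.6267, 1.2641], [0.9187, 0.3002, -0.2565, 0.1763], [0.0158, -0.677, -0.7358, 0.9464], [0.0, 0.0, 0.0, 1.0]]
top [[382.99820418152495, 0.0, 321.2479074499673], [0.0, 382.99820418152495, 195.60605846332413], [0.0, 0.0, 1.0]] [[0.0003, -0.9983, 0.0585, 0.4741], [-0.9999, 0.0004, 0.0115, -0.1244], [-0.0115, -0.0585, -0.9982, 1.0984], [0.0, 0.0, 0.0, 1.0]]
wrist [[332.64945957217185, 0.0, 317.48448874717], [0.0, 332.64945957217185, 198.82554091398995], [0.0, 0.0, 1.0]] [[0.4206, 0.8791, 0.2244, 0.1999], [0.9072, -0.407, -0.1062, 0.5969], [-0.002, 0.2483, -0.9687, 0.3845], [0.0, 0.0, 0.0, 1.0]]
0.0188 0.15 [ 0.77205569  0.01845389 -0.66650325]
```

View pics/top0.png

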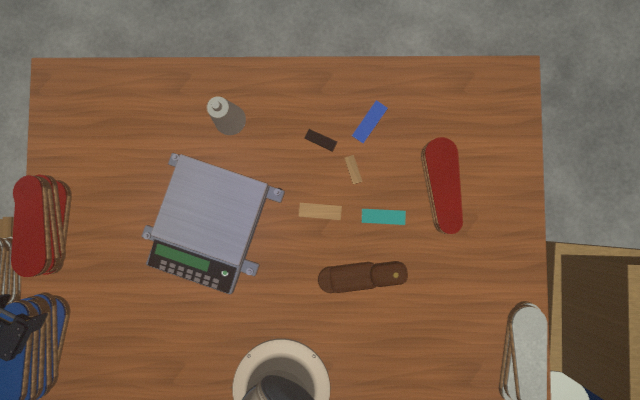

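View pics/scene0.png

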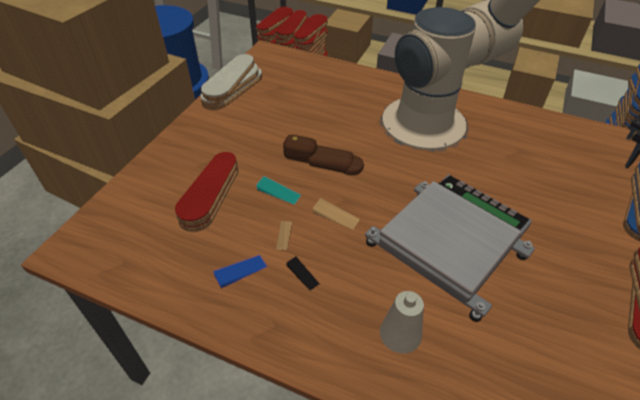

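The top view shows the scale at about (210,215). Its far right lug is at (276,193), the larger beech wedge is at (320,211), and a smaller beech look-alike is at (353,169). There are also black, blue and teal ones. Next I'll measure.

```bash
cat > h.py <<'E'
import numpy as np,cv2
def ray(c,uv,z):
    K=c["intrinsics"];T=c["cam_to_world"]
    d=T[:3,:3]@np.linalg.solve(K,np.array([uv[0],uv[1],1.0]));o=T[:3,3]
    return o+d*(z-o[2])/d[2]
def proj(c,p):
    K=c["intrinsics"];T=c["cam_to_world"]
    q=K@(T[:3,:3].T@(np.array(p)-T[:3,3]));return q[:2]/q[2]
E
python3 - <<'E'
from rig import arm
from h import *
im=cv2.imread("pics/top0.png");hsv=cv2.cvtColor(im,cv2.COLOR_BGR2HSV)
c=arm.get_calibration("top")
for p in [(320,211),(353,169),(310,240)]: print(p,hsv[p[1],p[0]])
crop=im[130:290,140:420];cv2.imwrite("pics/topc.png",cv2.resize(crop,None,fx=2.8,fy=2.8,interpolation=cv2.INTER_CUBIC))
m=cv2.inRange(hsv,(8,60,150),(25,150,255))
for k in cv2.findContours(m,cv2.RETR_EXTERNAL,cv2.CHAIN_APPROX_NONE)[0]:
    if cv2.contourArea(k)>100:
        r=cv2.minAreaRect(k);print(r,[ray(c,q,0.01).round(3)[:2].tolist() for q in cv2.boxPoints(r)])
# pan
m=cv2.inRange(hsv,(105,10,120),(135,60,255));
k=max(cv2.findContours(m,cv2.RETR_EXTERNAL,cv2.CHAIN_APPROX_NONE)[0],key=cv2.contourArea)
r=cv2.minAreaRect(k);B=[ray(c,q,0.09) for q in cv2.boxPoints(r)];print("pan",r,np.round(B,3).tolist(),np.mean(B,0))
print([np.linalg.norm(B[i]-B[i-1]).round(3) for i in range(4)])
E
```

```text
(320, 211) [ 16 114 168]
(353, 169) [ 16 112 150]
(310, 240) [ 13 149 145]
((319.63787841796875, 210.66416931152344), (42.44850540161133, 14.467144966125488), 4.969740867614746) [[0.48, -0.046], [0.521, -0.049], [0.51, -0.169], [0.469, -0.166]]
((352.7499694824219, 169.25), (27.51181411743164, 8.854375839233398), 71.56504821777344) [[0.647, -0.178], [0.655, -0.202], [0.58, -0.226], [0.572, -0.202]]
pan ((204.65963745117188, 210.56744384765625), (98.6827392578125, 90.01535034179688), 18.666913986206055) [[0.423, 0.355, 0.09], [0.649, 0.284, 0.09], [0.565, 0.034, 0.09], [0.341, 0.107, 0.09]] [0.49455051 0.19532492 0.09      ]
[np.float64(0.261), np.float64(0.237), np.float64(0.264), np.float64(0.235)]
```

View pics/topc.png

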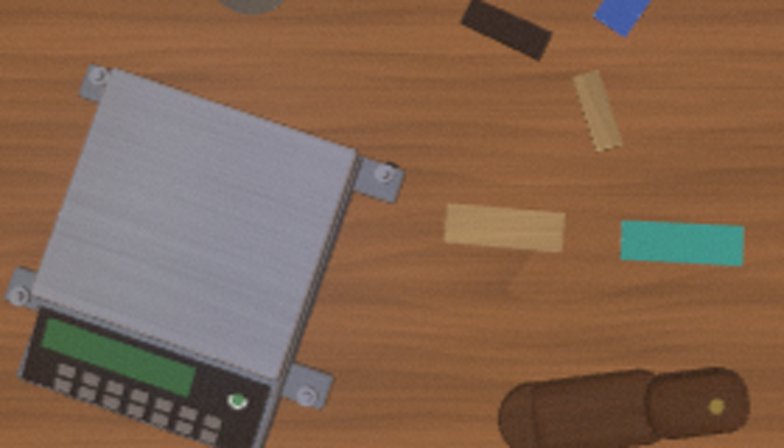

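View pics/wrist0.png

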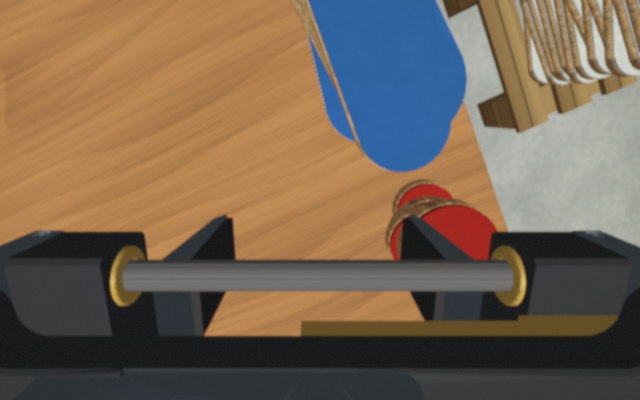

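Run:
```python
from rig import arm
from h import *
c=arm.get_calibration("top")
S=np.array([ray(c,(140+x/2.8,130+y/2.8),0.064) for x,y in [(384,173),(98,75),(20,294),(307,395)]])
print(S.round(4));print([np.linalg.norm(S[i]-S[i-1]).round(3) for i in range(4)],S.mean(0))
ex=((S[0]+S[1])-(S[2]+S[3]));print(np.degrees(np.arctan2(ex[1],ex[0])))
ey=((S[1]+S[2])-(S[0]+S[3]));print(np.degrees(np.arctan2(ey[1],ey[0])))
P=np.array([ray(c,(140+x/2.8,130+y/2.8),0.09) for x,y in [(357,152),(110,70),(35,297),(275,380)]])
print(P.round(4));print([np.linalg.norm(P[i]-P[i-1]).round(3) for i in range(4)],P.mean(0))
```

```text
[[0.5451 0.007  0.064 ]
 [0.6411 0.2874 0.064 ]
 [0.4282 0.3582 0.064 ]
 [0.3321 0.0794 0.064 ]]
[np.float64(0.225), np.float64(0.296), np.float64(0.224), np.float64(0.295)] [0.48664687 0.18297755 0.064     ]
-18.571043560004313
71.04065855068612
[[0.5632 0.0294 0.09  ]
 [0.6417 0.2656 0.09  ]
 [0.4265 0.3318 0.09  ]
 [0.3495 0.1044 0.09  ]]
[np.float64(0.226), np.float64(0.249), np.float64(0.225), np.float64(0.24)] [0.49525706 0.18279591 0.09      ]
```

```bash
cat >> h.py <<'E'
def R(a,s=1):  # tool down, tool x at heading a (deg), s=-1 flips half a turn
    a=np.radians(a+(0 if s>0 else 180));x=np.array([np.cos(a),np.sin(a),0]);z=np.array([0,0,-1.]);return np.c_[x,np.cross(z,x),z]
E
python3 - <<'E'
from rig import arm
from h import *
r=arm.current_tool_rot();T=arm.get_calibration("wrist")["cam_to_world"]
print(r.round(3),"cam in tool",(r.T@(T[:3,3]-arm.current_ee_pos())).round(3))
for s in (1,-1):
  for p,a in (((.5,-.11,.25),80),((.51,-.10,.003),71),((.48,-.19,.003),71),((.55,.02,.1),71)):
    print(s,p,arm.solve_ik(np.array(p),R(a,s)))
E
```

```text
[[-0.907  0.42  -0.001]
 [ 0.42   0.907 -0.001]
 [ 0.    -0.001 -1.   ]] cam in tool [ 0.069  0.001 -0.171]
1 (0.5, -0.11, 0.25) [-1.90927242e+01  1.70445252e+01  8.98504355e+01 -2.54444375e-14
  7.31050392e+01 -9.09272420e+00]
1 (0.51, -0.1, 0.003) [-1.76788347e+01  3.77646957e+01  1.03157671e+02 -2.54444375e-14
  3.90776336e+01  1.32116530e+00]
1 (0.48, -0.19, 0.003) [-2.82249485e+01  3.76196895e+01  1.03656274e+02 -2.54444375e-14
  3.87240365e+01 -9.22494846e+00]
1 (0.55, 0.02, 0.1) [-4.13430449e+00  3.03979169e+01  9.49828875e+01 -2.54444375e-14
  5.46191957e+01  1.48656955e+01]
-1 (0.5, -0.11, 0.25) [-1.90927242e+01  1.70445252e+01  8.98504355e+01 -2.54444375e-14
  7.31050392e+01  1.70907276e+02]
-1 (0.51, -0.1, 0.003) None
-1 (0.48, -0.19, 0.003) [-2.82249485e+01  3.76196895e+01  1.03656274e+02 -2.54444375e-14
  3.87240365e+01  1.70775052e+02]
-1 (0.55, 0.02, 0.1) [-4.13430449e+00  3.03979169e+01  9.49828875e+01 -2.54444375e-14
  5.46191957e+01 -1.65134304e+02]
```

Run:
```python
from rig import arm
from h import *
arm.move_to(np.array([.49,-.15,.25]),R(80))
arm.grip(0.050)
np.save("c1.npy",arm.get_calibration("wrist"),allow_pickle=True)
im=arm.snapshot("wrist");cv2.imwrite("pics/w1.png",im[:,:,::-1]);print(arm.current_t(),arm.current_width(),arm.current_force())
```

```text
3.6333 0.05000861220057847 [-0.11709901  0.26099424 -0.07108295]
```

View pics/w1.png

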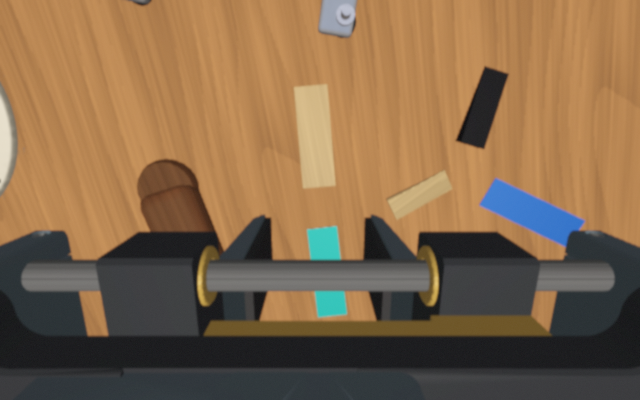

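The wedge spans (294–335, 84–188) and the hanging foot's stud is at (345,14), so the foot lies ahead and to the right. I'll get the corners, check which end is thin, and measure the stud.

Run:
```python
from h import *
c=np.load("c1.npy",allow_pickle=True).item()
im=cv2.imread("pics/w1.png");hsv=cv2.cvtColor(im,cv2.COLOR_BGR2HSV)
print(hsv[140,315],hsv[140,270],hsv[195,420])
m=cv2.inRange(hsv,(10,50,185),(25,125,255));m[:, :280]=0;m[:,350:]=0;m[215:]=0
k=max(cv2.findContours(m,cv2.RETR_EXTERNAL,cv2.CHAIN_APPROX_NONE)[0],key=cv2.contourArea)
q=cv2.approxPolyDP(k,6,True)[:,0];print(q.tolist())
top=q[q[:,1]<130];bot=q[q[:,1]>=130]
for zt,zb in((.002,.022),(.022,.002)):
    A=[ray(c,u,zt)[:2] for u in top];B=[ray(c,u,zb)[:2] for u in bot]
    t,b=np.mean(A,0),np.mean(B,0);print(zt,t.round(4),b.round(4),"len",np.linalg.norm(t-b),"w",np.linalg.norm(A[0]-A[-1]),np.linalg.norm(B[0]-B[-1]),"head",np.degrees(np.arctan2(*(t-b)[::-1])))
print("stud",ray(c,(345,14),.064).round(4))
cv2.imwrite("pics/w1c.png",cv2.resize(im[0:210,250:400],None,fx=2.8,fy=2.8,interpolation=cv2.INTER_CUBIC))
```

```text
[ 19  91 212] [ 15 142 169] [ 19  99 195]
[[327, 84], [293, 88], [303, 188], [335, 185]]
0.002 [ 0.4991 -0.0482] [ 0.4891 -0.1669] len 0.11910664800531 w 0.04095439520513237 0.039446457538590704 head 85.20332949984487
0.022 [ 0.4993 -0.0497] [ 0.4884 -0.1712] len 0.12194876152683089 w 0.0389997749609345 0.041423464958352835 head 84.9018383848799
stud [0.545  0.0063 0.064 ]
```

View pics/w1c.png

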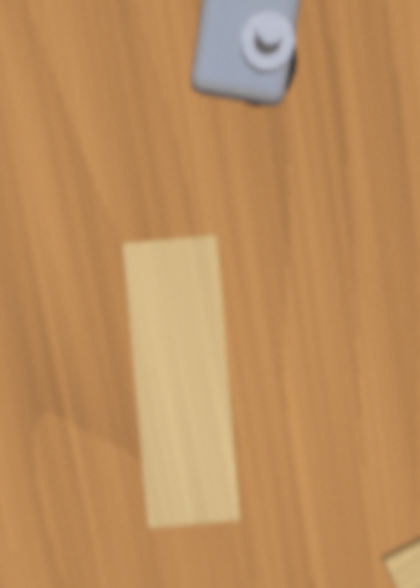

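Run:
```python
from rig import arm
from h import *
c0=np.array([.4941,-.1076])
arm.move_to(np.array([*c0,.10]),R(85.2))
arm.move_l(np.array([*c0,.004]),feed=.08);print(arm.current_force().round(2))
arm.grip(.042);print(arm.current_width(),arm.current_force().round(2))
t=np.array([.510,-.0987])
arm.move_l(np.array([*t,.004]),R(69.5),feed=.02);print(arm.current_ee_pos(),arm.current_force().round(2))
arm.grip(.050)
arm.move_l(np.array([*t,.06]),feed=.1)
arm.move_to(np.array([.477,-.165,.22]),R(71.2))
np.save("c2.npy",arm.get_calibration("wrist"),allow_pickle=True)
im=arm.snapshot("wrist");cv2.imwrite("pics/w2.png",im[:,:,::-1]);print(arm.current_t())
```

```text
[ 0.32 -0.45 -0.76]
0.04213733101795332 [-0.07  0.22 -0.28]
[ 0.50993245 -0.0987168   0.00400175] [-0.36  0.36  0.44]
8.925
```

View pics/w2.png

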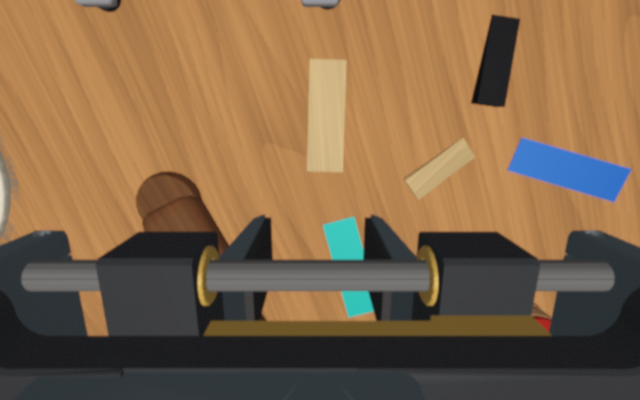

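The wedge, now at (307–347, 59–172), has turned almost parallel to the tool. The front of the lug is at (320,3). I'll measure the alignment.

Run:
```python
from h import *
c=np.load("c2.npy",allow_pickle=True).item()
im=cv2.imread("pics/w2.png");hsv=cv2.cvtColor(im,cv2.COLOR_BGR2HSV)
m=cv2.inRange(hsv,(10,50,185),(25,125,255));m[:, :280]=0;m[:,370:]=0;m[205:]=0
k=max(cv2.findContours(m,cv2.RETR_EXTERNAL,cv2.CHAIN_APPROX_NONE)[0],key=cv2.contourArea)
q=cv2.approxPolyDP(k,6,True)[:,0];print(q.tolist())
A=[ray(c,u,.002)[:2] for u in q[q[:,1]<110]];B=[ray(c,u,.022)[:2] for u in q[q[:,1]>110]]
t,b=np.mean(A,0),np.mean(B,0);d=(t-b)/np.linalg.norm(t-b);print(t,b,np.degrees(np.arctan2(d[1],d[0])))
f=np.array([.5455,.0055])-t;print("foot ahead",f@d,"left",d[0]*f[1]-d[1]*f[0])
mt=cv2.inRange(hsv,(75,80,80),(95,255,255));ys,xs=np.where(mt);print("teal front",xs[ys==ys.min()].mean(),ys.min(),ray(c,(xs[ys==ys.min()].mean(),ys.min()),.02))
```

```text
[[310, 58], [306, 170], [342, 172], [346, 60]]
[ 0.52871643 -0.04781787] [ 0.48616473 -0.15979516] 69.19305695900435
foot ahead 0.05580248559867719 left 0.0032506020857632698
teal front 352.5 217 [ 0.50026424 -0.22223911  0.02      ]
```

Run:
```python
from rig import arm
from h import *
b=np.array([.48616,-.15980]);a=69.2;d=np.array([np.cos(np.radians(a)),np.sin(np.radians(a))])
P=lambda s,z=.006: np.array([*(b+d*s),z])   # s = tool centre along push line; contact at s=-.016
arm.grip(.012)
arm.move_to(P(-.023,.07),R(a)); arm.move_l(P(-.023),feed=.08)
f0=arm.current_force();print("f0",f0.round(2))
arm.move_l(P(-.016+.055),feed=.04)
f=arm.current_force()-f0;print(f.round(2),arm.current_t())
s=-.016+.055;log=[]
while s<-.016+.105:
    s+=.001; arm.move_l(P(s),feed=.02)
    f=-(arm.current_force()[:2]-f0[:2])@d;log.append((round((s+.016)*1000,1),round(f,2)))
    if f>3.0:break
print(log,arm.current_t(),arm.current_force()-f0)
np.save("st.npy",np.array([s,*f0]))
```

```text
f0 [ 0.51  0.14 -0.2 ]
[-0.06  1.02 -0.35] 12.9583
[(56.0, np.float64(0.74)), (57.0, np.float64(0.02)), (58.0, np.float64(0.36)), (59.0, np.float64(0.08)), (60.0, np.float64(0.03)), (61.0, np.float64(-0.19)), (62.0, np.float64(-0.23)), (63.0, np.float64(0.49)), (64.0, np.float64(0.2)), (65.0, np.float64(1.36)), (66.0, np.float64(1.63)), (67.0, np.float64(0.61)), (68.0, np.float64(0.76)), (69.0, np.float64(0.52)), (70.0, np.float64(0.9)), (71.0, np.float64(-0.36)), (72.0, np.float64(0.08)), (73.0, np.float64(0.27)), (74.0, np.float64(1.2)), (75.0, np.float64(0.6)), (76.0, np.float64(0.3)), (77.0, np.float64(0.57)), (78.0, np.float64(0.57)), (79.0, np.float64(-0.01)), (80.0, np.float64(-0.36)), (81.0, np.float64(0.31)), (82.0, np.float64(0.35)), (83.0, np.float64(1.12)), (84.0, np.float64(1.0)), (85.0, np.float64(0.51)), (86.0, np.float64(0.22)), (87.0, np.float64(1.02)), (88.0, np.float64(2.16)), (89.0, np.float64(5.84))] 21.4583 [-2.96396869 -5.12383761  0.79531234]
```

Run:
```python
from rig import arm
from h import *
st=np.load("st.npy");s=st[0];f0=st[1:]
b=np.array([.48616,-.15980]);a=69.2;d=np.array([np.cos(np.radians(a)),np.sin(np.radians(a))])
P=lambda s,z=.006: np.array([*(b+d*s),z])
def F():
    v=[]
    for _ in range(5): v.append(arm.current_force()-f0);arm.sleep(.02)
    return np.mean(v,0)
log=[];f=-F()[:2]@d;print(f)
for i in range(8):
    if f>8.3:break
    s+=.0003;arm.move_l(P(s),feed=.01);f=-F()[:2]@d;log.append((round((s+.016)*1000,1),round(f,2)))
print(log,F(),arm.current_t());np.save("st.npy",np.array([s,*f0]))
np.save("c3.npy",arm.get_calibration("wrist"),allow_pickle=True)
cv2.imwrite("pics/w3.png",arm.snapshot("wrist")[:,:,::-1]);cv2.imwrite("pics/s3.png",arm.snapshot("scene")[:,:,::-1]);cv2.imwrite("pics/t3.png",arm.snapshot("top")[:,:,::-1])
```

```text
5.867297544203375
[(np.float64(89.3), np.float64(7.68)), (np.float64(89.6), np.float64(9.0))] [-3.44959326 -8.27515151  1.30167372] 22.2917
```

View pics/w3.png

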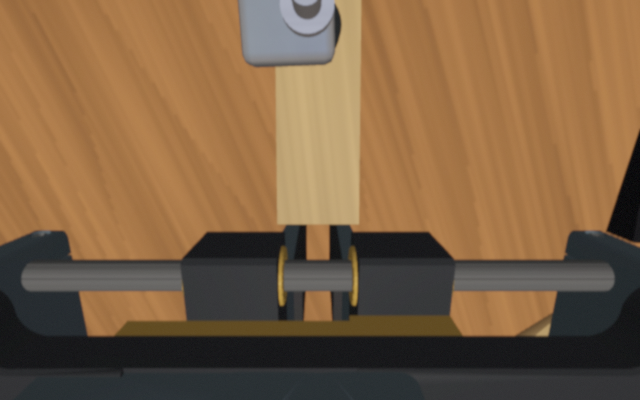

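View pics/s3.png

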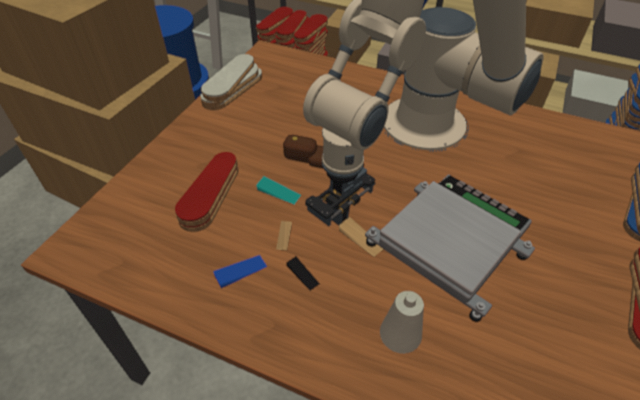

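The wedge is under the lug with its edges at x≈277 and 359 px. The stud at (307,8) sits above it and a little left of the wedge's middle. I'll check the offsets.

Run:
```python
from h import *
c=np.load("c3.npy",allow_pickle=True).item()
l,r=ray(c,(278,224),.022)[:2],ray(c,(358,224),.022)[:2]
l2,r2=ray(c,(276,70),.012)[:2],ray(c,(361,70),.012)[:2]
b=(l+r)/2;n=(l-r)/np.linalg.norm(l-r);d=np.array([n[1],-n[0]])
e=(l2+r2)/2-b;print(np.linalg.norm(l-r),"head rear",np.degrees(np.arctan2(d[1],d[0])),"axis",np.degrees(np.arctan2(e[1],e[0])))
d=e/np.linalg.norm(e);n=np.array([-d[1],d[0]])
S=ray(c,(307,8),.066)[:2]
for f in (S,np.array([.5455,.0055])): print(f,"ahead of thick",(f-b)@d,"left",(f-b)@n)
```

```text
0.03927968626885307 head rear 69.21216001344521 axis 69.02557451301986
[0.54556469 0.00416131] ahead of thick 0.08331908102098237 left 0.0035945487615454976
[0.5455 0.0055] ahead of thick 0.08454591317211722 left 0.004134137961490385
```

Run:
```python
from rig import arm
from h import *
st=np.load("st.npy");s=st[0]
b=np.array([.48616,-.15980]);a=69.2;d=np.array([np.cos(np.radians(a)),np.sin(np.radians(a))])
P=lambda s,z=.006: np.array([*(b+d*s),z])
arm.sleep(.3)
arm.move_l(P(s-.02),feed=.04);arm.move_l(P(s-.02,.15),feed=.15)
arm.grip(0.0)
p=np.array([.5505,.0515])
arm.move_to(np.array([*p,.15]),R(a));arm.move_l(np.array([*p,.097]),feed=.08)
arm.sleep(.2);f0=arm.current_force();z=.097;log=[]
while z>.080:
    z-=.0005;arm.move_l(np.array([*p,z]),feed=.01)
    f=np.mean([arm.current_force()[2]-f0[2] for _ in range(3)]);log.append((round(z*1000,1),round(f,2)))
    if f>6.5:break
arm.sleep(.1);fs=[]
for _ in range(5): fs.append((arm.current_force()-f0).round(2).tolist());arm.sleep(.1)
print(log,fs,arm.current_t())
cv2.imwrite("pics/s4.png",arm.snapshot("scene")[:,:,::-1])
```

```text
[(96.5, np.float64(0.44)), (96.0, np.float64(-0.33)), (95.5, np.float64(-0.19)), (95.0, np.float64(0.16)), (94.5, np.float64(-0.78)), (94.0, np.float64(-0.36)), (93.5, np.float64(-0.26)), (93.0, np.float64(-0.57)), (92.5, np.float64(-1.13)), (92.0, np.float64(0.19)), (91.5, np.float64(0.25)), (91.0, np.float64(-0.54)), (90.5, np.float64(0.33)), (90.0, np.float64(5.8)), (89.5, np.float64(14.32))] [[-4.18, -0.45, 13.77], [-4.19, -0.23, 14.62], [-3.69, -0.25, 14.41], [-3.81, 0.52, 13.81], [-3.8, -0.78, 14.2]] 30.9417
```

View pics/s4.png

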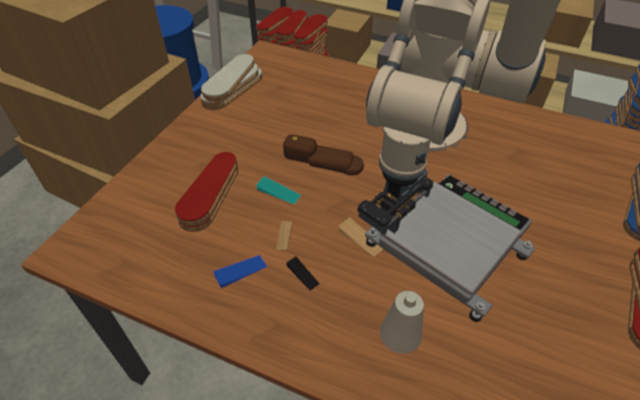

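Run:
```python
from rig import arm
from h import *
p=np.array([.5505,.0515])
arm.move_l(np.array([*p,.10]),feed=.03);arm.move_l(np.array([*p,.16]),feed=.1)
arm.move_to(np.array([.477,-.165,.22]),R(71.2))
arm.sleep(.3);print(arm.current_force(),arm.current_t())
cv2.imwrite("pics/s5.png",arm.snapshot("scene")[:,:,::-1]);t=arm.snapshot("top")[:,:,::-1];cv2.imwrite("pics/t5.png",t)
cv2.imwrite("pics/w5.png",arm.snapshot("wrist")[:,:,::-1])
t0=cv2.imread("pics/top0.png")
cv2.imwrite("pics/cmp.png",np.hstack([cv2.resize(x[140:290,140:300],None,fx=2.4,fy=2.4,interpolation=cv2.INTER_CUBIC) for x in(t0,np.ascontiguousarray(t))]))
```

```text
[-0.74782402  0.34461     0.72124983] 33.4833
```

View pics/cmp.png

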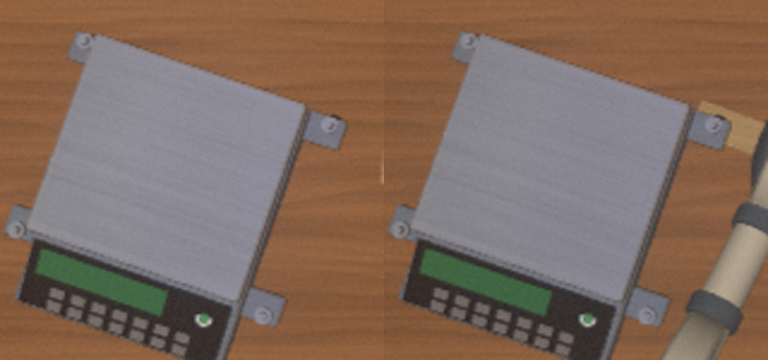

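View pics/s5.png

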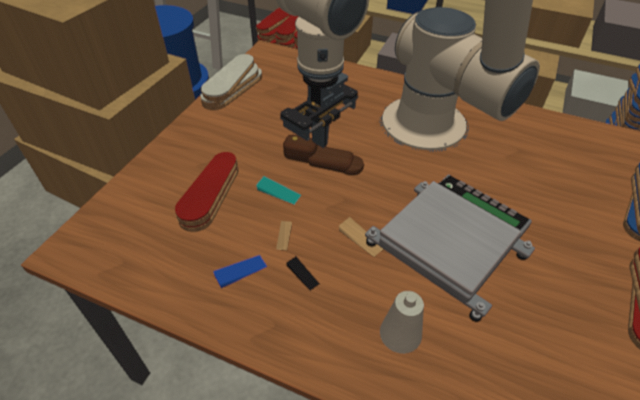

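The wedge is under the far right lug (scene view ≈(360,236)), the scale sits where it was, and nothing else has moved. Handing in.

```bash
python3 -c "
from rig import arm
arm.sign_off();print(arm.current_t())"
```

```text
the job is handed in; nothing more can be done
the job is handed in; nothing more can be done
```

The wedge is under the hanging foot and tight, and the scale did not rock when I pressed the pan corner. I handed the job in at about 33.5 s of the 61 s allowed; no verdict was reported.

- **Lining up:** I turned the larger beech wedge in line with the foot by moving loosely spaced fingertips along its sides, flat on the bench and not gripped. I then pushed it from the thick end with both fingertips.
- **Tightness:** Resistance began after about 88 mm of push. I stopped at 89.6 mm with 9.0 N, below the roughly 12 N that would start to shove the scale. By camera, the foot's centre is at wedge x of about +24 mm and y of about +4 mm, inside both limits.
- **Press test:** The pan corner felt stiff at once, with about 14 N for less than 1 mm of travel and no give. I had aimed to stop near 6.5 N, so the last step overshot.
- **After letting go:** The camera views show the wedge still in place and no visible shift of the scale or the other things.

I could not measure the scale's tilt or the load on the wedge directly. I judged both from the forces and the pictures. Which end of the wedge was thin was not clear in the images, so I took it from the task description; the foot meeting the wedge where expected fits that.

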